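# Press the pin back onto the yellow flower brooch

### The arm

A 7-joint arm with a two-finger parallel gripper is mounted at the origin on the work surface. World frame = base frame: x ahead of the robot, y to its left, z up, the work surface at z = 0. Lengths are in m, angles in rad, forces in N, time in s.
With the tool pointing down it reaches from about 0.4 to 0.85 m from the base axis. Payload 10.4 kg.
Tool frame: the origin (TCP) lies between the finger pads; the fingertips stand 11 mm ahead of it and the grasp point (between the pads) lies 8 mm behind it; x points along the fingers, y is the direction in which the jaws open and shut, and the axes are right-handed (so a half turn about x gives the same grasp; the last joint's range is limited). The gripper opens to 87 mm and grips with 3 to 60 N. Pads are 19 mm wide; open, the fingers measure 117 mm over their backs; the gripper's body (75 mm by 190 mm) begins 51 mm behind the grasp point.
Start: joints at [-1.32, 0.332, -0.065, 1.46, 0.022, 1.35, -0.088], TCP at [0.169, 0.602, 0.234] pointing down, gripper open.
Joint ranges: [-2.6, 2.6], [-0.5, 2.12], [-1.47, 1.34], [0.16, 2.42], [-1.27, 4.41], [0.06, 2.06], [-2.6, 2.6]. Speed limits (rad/s): [2.22, 2.22, 2.79, 2.79, 3.14, 3.14, 3.14].

### API

Orientations are given as a unit quaternion [x, y, z, w].
In Python, from bench import r, cams, ticket gives the robot as it stands. The module is installed in compiled form; this text tells all that it offers.
- The arm moves only by the tool drive_tool, never from a script. Its argument "moves" is text: rows parted by semicolons, each of 5 numbers parted by spaces: the shift along the world's x, y, z in m, then the turn about the world's z in degrees, then the closure, from 0 (fully open) to 1 (shut). In form: x y z twist grip; .... A call has 1 to 20 rows; each row shifts and turns the commanded pose from where the row before left it; what a row does not reach is not made up. A row lasts 1/8 s, in which the tool goes at most 62.5 mm and 10.7 degrees, less where a joint would pass 70% of its speed; a pose out of reach is approached as far as the arm can. A call is refused whole if a number of a shift passes 0.0625 or a number of a turn 10.7, either way. A call with a gripper value outside its range is refused whole. The fingers move at their own pace and stop on an object; "newtons" is the grip in N (left out, the last holds). Time passes only in rows, so rows that do not move let the fingers close. It gives the time, the measured TCP pose, the force and the opening at its end, in the units of the state.
- r.read_state(): the state, without advancing time (a new reading comes with each control period).
- cams.camera(name): name is "scene" or "side" or "wrist"; returns a dict with "color" (420x560x3 uint8, red, green, blue), "fx", "fy", "cx", "cy" (pixels), "extrinsics" (4x4, takes a point from camera to world coordinates). Camera axes: x right, y down, z forward; pixel columns grow to the right and rows downward; lengths in m; the calibration is good to about 2 mm. A picture is of the moment at which its call begins. There is no depth.
- ticket.close_job(): hands the job in, once; it reports no verdict.
The state is a dict: "time": time; "joint_positions": joint angles; "joint_vel": joint speeds; "joint_torque": joint torques, N m; "ee_pos": TCP position; "eef_rot": TCP orientation; "ft_force": force on the tool from outside, world axes, zero at the start; "torque": the same for the moment, N m; "width": finger opening in m.
Only numpy, scipy, OpenCV 4.12 (cv2) and the standard library are available. Lean on these libraries where they do the work, as an engineer would, in place of code of your own. Each camera call takes 0.05 s, during which the arm holds its last target.

### The job

Two identical spring hand presses stand on the flower-brooch table, one loaded with a yellow flower, the other with a lilac one. Push the black cap of the press that holds the yellow flower fully down from above to seat its pin back, then let go so that it springs all the way up again. Leave the press with the lilac flower unpressed.

Things in the scene. Friction and masses are not known exactly. Their poses are not given: they have to be found in the camera images.
- yellow_cap (a point): Top centre of the black push cap (round, flat, 48 mm across) of the press holding the yellow flower (to press); 165 mm above the table at rest, moves straight down. Press: fixed cream C-frame, base 145 x 100 mm, one side column; all of it but the cap ends 132 mm above the table, so the cap is free from above. The yellow five-petalled disc, 84 mm across, lies 131 mm below the cap top and shows around it.
- yellow_plunger (a joint): How far the plunger of the press with the yellow flower is pushed down, in m: 0 = up at rest, 0.014 = fully down (hard stop). A spring returns it: about 3 N starts it, about 9 N holds it fully down.
- lilac_cap (a point): Top centre of the black push cap (round, flat, 48 mm across) of the press holding the lilac flower (not to be pressed); 165 mm above the table at rest, moves straight down. Press: fixed cream C-frame, base 145 x 100 mm, one side column; all of it but the cap ends 132 mm above the table, so the cap is free from above. The lilac five-petalled disc, 84 mm across, lies 131 mm below the cap top and shows around it.
- lilac_plunger (a joint): How far the plunger of the press with the lilac flower is pushed down, in m: 0 = up at rest, 0.014 = fully down (hard stop). A spring returns it: about 3 N starts it, about 9 N holds it fully down.

How it is judged:
On the way:
1. the plunger of the press with the yellow flower is fully down (within 3 mm of its stop) (value of joint yellow_plunger above 0.011 m), for 0.1 s.
At the end, for the whole second after the job is handed in: After having been pressed fully down, the plunger of the press with the yellow flower is back up (within 2 mm of its rest) and still; the plunger of the press with the lilac flower is up too (within 2 mm) (value of joint each of yellow_plunger, lilac_plunger below 0.002 m and velocity of joint yellow_plunger below 0.01 m/s); the robot touches nothing.
It fails at once if the press with the lilac flower is pressed (its plunger goes down more than 4 mm) (value of joint lilac_plunger above 0.004 m).
It also fails if it takes over 24 s, if anything falls off the work surface, if the arm or the gripper's body presses on something with over 40 N, if the wrist force passes 120 N, or if a joint passes its speed limit or range.

## Working session

There is one attempt and no reset: what is moved stays moved. The work goes in short steps, Python scripts to look and compute and a tool call to move; the robot and the scene stay as the last step left them, time stands still between calls to the robot, and variables do not carry over. Pictures are saved under pics/ and viewed, and the job is handed in when it is done.

Besides the shell and the picture viewer there is one more tool, called in YAML: its name, and indented under it one key for each argument. drive_tool: Moves the arm, as the interface text tells. Its arguments: {"type":"object","properties":{"moves":{"type":"string"},"newtons":{"type":"number"}},"required":["moves"]}

```bash
mkdir -p pics; python3 - <<'E'
from bench import r,cams
import cv2,pickle
s=r.read_state();print(s['time'],s['ee_pos'],s['eef_rot'],s['width'],s['ft_force'])
d={}
for n in("scene","side"):
    c=cams.camera(n);d[n]=c;cv2.imwrite(f'pics/{n}.png',c['color'][:,:,::-1])
pickle.dump(d,open('d.pkl','wb'))
E
```

```text
0.0 [0.16888284 0.60136347 0.23277833] [ 0.09598815  0.7005346  -0.09697213  0.70045268] 0.08677778427199555 [ 0.10811415 -0.3002287   0.70516554]
```

View pics/scene.png

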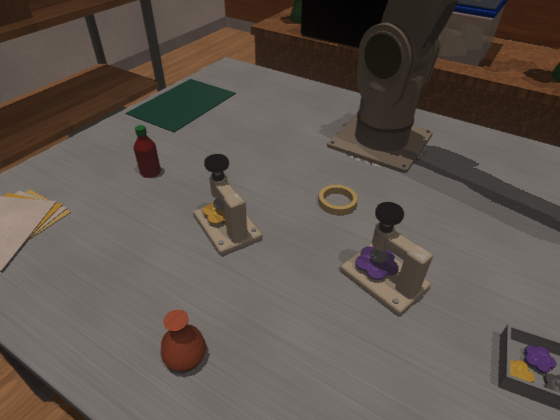

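View pics/side.png

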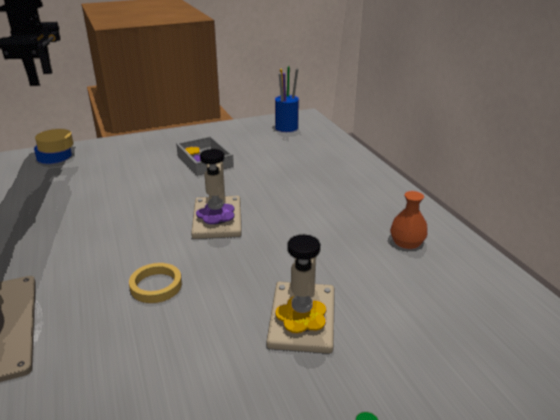

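The scene view shows the yellow press cap near (217,163) and the lilac cap near (390,214). In the side view they are near (304,246) and (212,157). I'll enlarge both.

```bash
python3 - <<'E'
import cv2,pickle,numpy as np
d=pickle.load(open('d.pkl','rb'))
def crop(n,u,v):
    return cv2.resize(np.ascontiguousarray(d[n]['color'][v-25:v+25,u-30:u+30,::-1]),None,fx=6,fy=6,interpolation=cv2.INTER_CUBIC)
im=np.vstack([np.hstack([crop('scene',217,165),crop('scene',390,215)]),np.hstack([crop('side',304,248),crop('side',212,160)])])
cv2.imwrite('pics/crops.png',cv2.convertScaleAbs(im,alpha=2.5))
def ray(n,u,v):
    c=d[n];e=c['extrinsics'];q=e[:3,:3]@np.array([(u-c['cx'])/c['fx'],(v-c['cy'])/c['fy'],1]);return e[:3,3],q
def pl(n,u,v,z):
    o,q=ray(n,u,v);return o+q*(z-o[2])/q[2]
for n,k,u,v in(('scene','Y',217,162),('side','Y',304,245),('scene','L',390,213),('side','L',212,156)):print(n,k,pl(n,u,v,.165))
E
```

```text
scene Y [ 0.51751226 -0.15915625  0.165     ]
side Y [ 0.50935667 -0.17490519  0.165     ]
scene L [0.47527128 0.1781846  0.165     ]
side L [0.46320917 0.15812277 0.165     ]
```

View pics/crops.png

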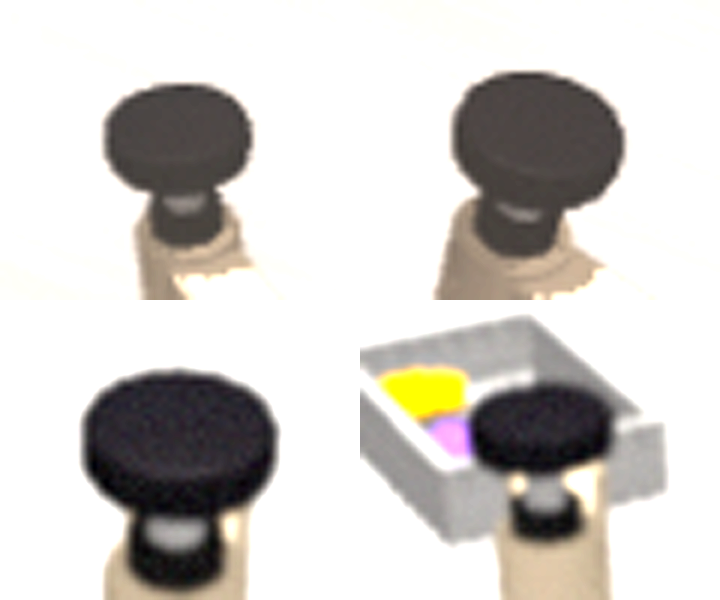

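```bash
cat > h.py <<'E'
import pickle,numpy as np
d=pickle.load(open('d.pkl','rb'))
def ray(n,u,v):
    c=d[n];e=c['extrinsics'];q=e[:3,:3]@np.array([(u-c['cx'])/c['fx'],(v-c['cy'])/c['fy'],1]);return e[:3,3],q/np.linalg.norm(q)
def pl(n,u,v,z):
    o,q=ray(n,u,v);return o+q*(z-o[2])/q[2]
def tri(a,b):
    o1,q1=ray(*a);o2,q2=ray(*b)
    s=np.linalg.lstsq(np.c_[q1,-q2],o2-o1,rcond=None)[0]
    p,q=o1+q1*s[0],o2+q2*s[1];return (p+q)/2,np.linalg.norm(p-q)
E
python3 - <<'E'
from h import *
for k in d:print(k,d[k]['fx'],d[k]['fy'],d[k]['cx'],d[k]['cy'],d[k]['extrinsics'].round(3).tolist())
for n,k,u,v in(('scene','Y',216.7,161.3),('side','Y',303.8,244.3),('scene','L',389.5,211),('side','L',212.2,154.5)):print(n,k,pl(n,u,v,.165))
print(tri(('scene',216.7,161.3),('side',303.8,244.3)));print(tri(('scene',389.5,211),('side',212.2,154.5)))
E
```

```text
scene 413.2873656246313 413.2873656246313 277.7880513674269 210.37138988425892 [[-0.534, 0.558, -0.636, 1.018], [0.846, 0.362, -0.392, 0.29], [0.011, -0.747, -0.665, 0.63], [0.0, 0.0, 0.0, 1.0]]
side 515.3588560252307 515.3588560252307 270.26652719539914 212.03705944342886 [[0.939, -0.185, 0.289, 0.265], [-0.343, -0.483, 0.806, -0.718], [-0.009, -0.856, -0.517, 0.578], [0.0, 0.0, 0.0, 1.0]]
scene Y [ 0.51597399 -0.16112239  0.165     ]
side Y [ 0.50977366 -0.17322682  0.165     ]
scene L [0.47087965 0.17562821 0.165     ]
side L [0.46526864 0.16455513 0.165     ]
(array([ 0.51196702, -0.16601281,  0.16026098]), np.float64(0.002045554171224941))
(array([0.46702345, 0.17443819, 0.16093761]), np.float64(0.001334937592134778))
```

```bash
python3 - <<'E'
from h import *
import cv2
a=cv2.resize(np.ascontiguousarray(d['scene']['color'][140:260,180:290,::-1]),None,fx=4,fy=4,interpolation=2)
b=cv2.resize(np.ascontiguousarray(d['side']['color'][234:354,250:340,::-1]),None,fx=4,fy=4,interpolation=2)
cv2.imwrite('pics/press.png',cv2.convertScaleAbs(np.hstack([a,b]),alpha=1.5))
E
```

```text
(no output)
```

View pics/press.png

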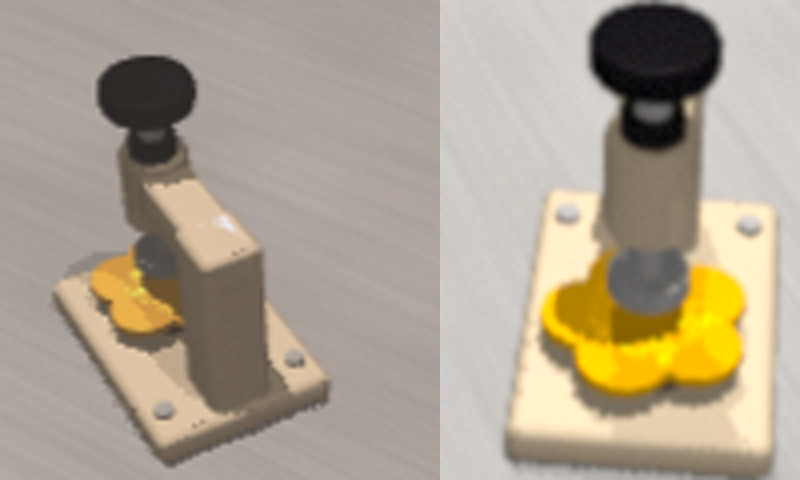

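Triangulation gives the yellow cap at about (0.512, -0.166, 0.160), with a ray gap of 2 mm and a height 5 mm under the expected 165 mm. That's good enough for a first approach. I'll go out at height with the fingers shut, then check before pressing.

drive_tool:
  moves: "0.035 -0.03 0.005 0 1;0.038 -0.031 0.005 0 1;0.038 -0.031 0.005 0 1;0.038 -0.031 0.005 0 1;0.038 -0.031 0.005 0 1;0.038 -0.031 0.005 0 1;0.038 -0.031 0 0 1;0.038 -0.035 0 0 1;0.004 -0.047 0 0 1;0.004 -0.047 0 0 1;0.004 -0.047 0 0 1;0.004 -0.047 0 0 1;0.004 -0.047 0 0 1;0.004 -0.047 0 0 1;0.004 -0.047 0 0 1;0.004 -0.047 0 0 1;0.004 -0.047 0 0 1;0.004 -0.047 0 0 1;0.003 -0.047 0 0 1;0 0 0 0 1"
  newtons: 20

```text
time: 2.6
ee_pos: [0.512, -0.1704, 0.2634]
eef_rot: [0.098, 0.7, -0.099, 0.7]
ft_force: [0.6, 1.2, 0.5]
width: 0.0003
```

```bash
python3 - <<'E'
from bench import r,cams
import cv2,pickle,numpy as np
d={n:cams.camera(n) for n in("scene","side","wrist")}
pickle.dump(d,open('d.pkl','wb'))
s=r.read_state();p=s['ee_pos'];print(p)
def proj(c,P):
    e=np.linalg.inv(c['extrinsics']);q=e[:3,:3]@P+e[:3,3];return c['fx']*q[0]/q[2]+c['cx'],c['fy']*q[1]/q[2]+c['cy']
a=d['scene']['color'][70:270,120:320,::-1];b=d['side']['color'][130:330,200:400,::-1]
im=np.hstack([cv2.resize(np.ascontiguousarray(x),None,fx=2,fy=2,interpolation=2) for x in(a,b)])
cv2.imwrite('pics/above.png',cv2.convertScaleAbs(im,alpha=1.8))
cv2.imwrite('pics/wrist.png',d['wrist']['color'][:,:,::-1])
for n in d:
    print(n,proj(d[n],p-[0,0,.011]),proj(d[n],np.array([.512,-.167,.165])),proj(d[n],np.array([p[0],p[1],.165])))
E
```

```text
[ 0.51300391 -0.16527227  0.26321582]
scene (np.float64(211.7615480156902), np.float64(120.1500633507193)) (np.float64(215.61059154006932), np.float64(159.37794590498834)) (np.float64(215.98222785516163), np.float64(159.90028214541175))
side (np.float64(305.2720237377579), np.float64(186.57363661974694)) (np.float64(303.5076167571767), np.float64(241.63090142622033)) (np.float64(303.6782600230433), np.float64(240.84287507605788))
wrist (np.float64(282.12901651480024), np.float64(260.6097624492466)) (np.float64(279.50727929810955), np.float64(209.7834128477049)) (np.float64(282.12280760028585), np.float64(210.4309461180728))
```

View pics/above.png

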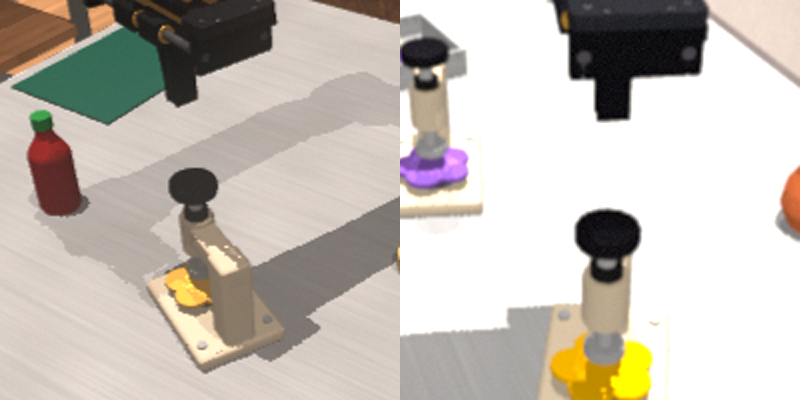

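View pics/wrist.png

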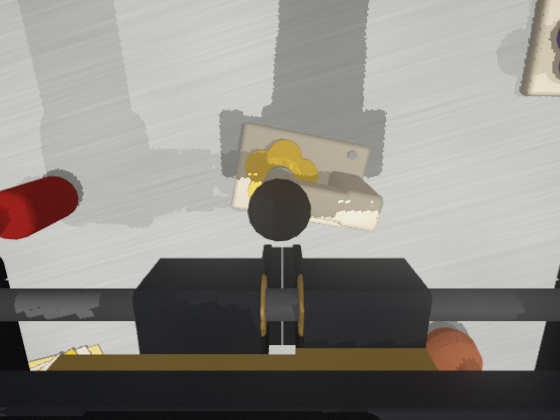

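In the wrist view the yellow flower's cap is centred at (279,209), and my estimate projects to (279.5,209.8), so they agree. The tip sits within 3 mm of the cap's axis. I'll lower it to just above the cap.

drive_tool:
  moves: "-0.001 -0.002 -0.03 0 1;0 0 -0.03 0 1;0 0 -0.016 0 1;0 0 -0.005 0 1;0 0 0 0 1;0 0 0 0 1"

```text
time: 3.5
ee_pos: [0.5125, -0.1683, 0.1835]
eef_rot: [0.097, 0.7, -0.096, 0.701]
ft_force: [0.6, -1.0, 0.1]
width: 0.0005
```

drive_tool:
  moves: "0 0 -0.005 0 1;0 0 -0.005 0 1;0 0 -0.005 0 1;0 0 -0.003 0 1;0 0 0 0 1;0 0 0 0 1"

```text
time: 4.25
ee_pos: [0.5124, -0.1683, 0.1651]
eef_rot: [0.097, 0.7, -0.096, 0.701]
ft_force: [-1.4, 0.6, 8.6]
width: 0.0004
```

drive_tool:
  moves: "0 0 -0.002 0 1;0 0 -0.002 0 1;0 0 -0.001 0 1;0 0 0 0 1;0 0 0 0 1"

```text
time: 4.88
ee_pos: [0.5127, -0.1684, 0.1623]
eef_rot: [0.097, 0.7, -0.096, 0.701]
ft_force: [-10.1, 3.5, 29.2]
width: 0.0006
```

At 29 N with the tip at z = 0.151, the cap is on its hard stop (165 − 14 = 151 mm). Time to release it.

drive_tool:
  moves: "0 0 -0.0 0 1;0 0 0.005 0 1;0 0 0.01 0 1;0 0 0.015 0 1;0 0 0.03 0 1;0 0 0.03 0 1;0 0 0.02 0 1;0 0 0 0 1;0 0 0 0 1;0 0 0 0 1"

```text
time: 6.12
ee_pos: [0.5115, -0.1681, 0.2686]
eef_rot: [0.097, 0.701, -0.097, 0.7]
ft_force: [0.4, -0.0, -0.4]
width: 0.0003
```

```bash
python3 - <<'E'
from bench import r,cams
import cv2,pickle,numpy as np
o=pickle.load(open('d.pkl','rb'))
f=lambda c:cv2.resize(np.ascontiguousarray(c['color'][130:330,170:370,::-1]),None,fx=2,fy=2)
n=cams.camera('side')
cv2.imwrite('pics/after.png',np.hstack([f(o['side']),f(n)]))
s=r.read_state();print(s['time'],s['ee_pos'],s['ft_force'],np.abs(s['joint_vel']).max())
E
```

```text
6.175 [ 0.51158657 -0.16813379  0.26869835] [ 0.14213048  0.51402078 -0.07979328] 0.006295142571819251
```

View pics/after.png

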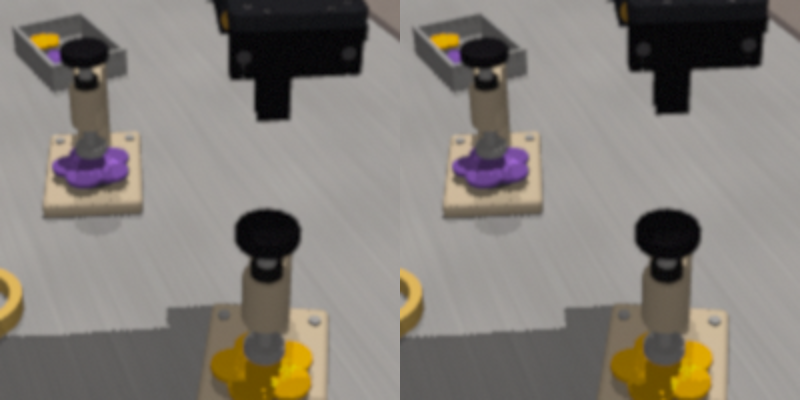

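The before and after views match: both caps are up at the same pixels, and the tool is clear of the press.

```bash
python3 -c "
from bench import ticket
print(ticket.close_job())"
```

```text
the job is handed in; nothing more can be done
None
```

I pressed the yellow flower's press fully down with closed fingers, let it spring back up, and handed the job in. The robot's clock read about 6.2 s; no verdict was reported.

- **Press:** at the bottom the fingertip was at z ≈ 0.151 m, which is the 14 mm stop. The upward force was 29 N, well above the 9 N spring, so the plunger was on its hard stop.
- **After release:** the side view matches the picture taken before pressing, with both caps up. The lilac press was not touched. The tool stands about 9 cm above the yellow cap, with wrist force near zero.
- **Disagreements:** triangulating the two fixed cameras put the yellow cap's height at 160 mm instead of 165 mm. The wrist camera then agreed with the sideways position to within about 1 pixel.
- **Side force:** about 10 N while on the stop, and it dropped to about zero after release.

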